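# Take the detergent canister off its slanted stand

## Robot

A 6-joint arm with a two-finger parallel gripper is mounted at the origin on the work surface. World frame = base frame: x ahead of the robot, y to its left, z up, the work surface at z = 0. Lengths are in m, angles in rad, forces in N, time in s.
With the tool pointing down it reaches from about 0.375 to 0.975 m from the base axis. Payload 3.8 kg.
Tool frame: the origin (TCP) lies on the centre line of the jaws, within the pads' length; the fingertips stand 22 mm ahead of it and the grasp point (between the pads) lies 3 mm ahead of it; z points along the fingers, y is the line along which they close (so a half turn about z gives the same grasp; the last joint's range is limited). The gripper opens to 85 mm and grips with 20 to 120 N. Pads are 22 mm wide; open, the fingers measure 114 mm over their backs; the gripper's body (76 mm by 85 mm) begins 54 mm behind the grasp point. The pads swing forward as they close: fully open they stand 13 mm farther back than shut.
Start: joints at [-1.147, 0.264, 1.604, -0, 1.274, -0.037], TCP at [0.3, -0.605, 0.253] pointing down, gripper open.
Joint ranges: [-2.63, 2.63], [-0.94, 2.18], [0.31, 2.57], [-1.31, 4.45], [0, 2.66], [-2.55, 2.55]. Speed limits (rad/s): [2.57, 2.57, 3.14, 3.14, 3.14, 3.14].

## Interface

Orientations are given as [roll, pitch, yaw] about the fixed x, y, z axes, in that order (R = Rz(yaw) Ry(pitch) Rx(roll)).
In Python, from rig import move_to, line_to, movej, move_gripper, hold, solve_ik, get_image, camera_model, Unreachable, sign_off, regions_of, current_time, current_joint_positions, current_qvel, current_joint_torque, current_position, current_ee_rot, current_force, current_moment, current_width, current_grip_force gives the robot as it stands. The module is installed in compiled form; this text tells all that it offers. Calls block until the motion is done:
- move_to(position, orientation): joint-space move of the TCP to a pose.
- line_to(position, ori=None, feed=0.15, guard=None): straight line of the TCP; ori=None keeps the orientation; feed is the mean speed in m/s. With guard (N) it stops when the force on the tool has changed by that much, and returns True; else False.
- movej(angles): joint-space move.
- move_gripper(opening, effort=None): finger opening in m; effort is the grip in N (None keeps the last); returns when the fingers have stopped.
- hold(seconds).
- solve_ik(position, orientation): joint angles nearest the present ones, or None.
- get_image(name): name is "scene" or "top" or "wrist"; returns the picture (384x512x3 uint8, red, green, blue); there is no depth.
- camera_model(name): a dict with "fovy" (degrees; the focal length in pixels is half the picture's height over the tangent of half this angle, whatever the lens; pixels are square), "cx", "cy" (the principal point, pixels), "k1" (the pictures are not rectified: a ray, as slopes to the right and down, at radius r is drawn at 1 + k1 r^2 times it, then the intrinsics apply), "origin" and "rotation" of the camera in the world. Camera axes: x right, y up, looking along -z (the intrinsics and any distortion apply to the point x, -y, -z); pixel columns grow to the right and rows downward; lengths in m; the calibration is good to about 2 mm. A picture is of the moment at which its call begins: read the wrist's pose just before it. camera_model takes no time and is no camera call; for the wrist camera it gives the pose at the moment of the call.
A pose or a line that the arm cannot do raises Unreachable and nothing moves.
- sign_off(): hands the job in; it is judged then, once.
Trained networks look in the newest picture that a camera, given by its name, has taken for a name from the list of things; names that differ only in an ending like _2 or _b are one class to them, and where a whole thing is asked for, a point or a joint stands for the part that bears it (a point fixed in the world has none). Each returns a list of dicts, best first, with "score" (0 to 1); they miss things now and then, are a little off and sometimes report something else, mostly with a low value. They report only what shows in the picture. A call takes as long as a camera call.
- regions_of(camera, query): "pixels" (384x512 bool, what is visible of it) and "box" ([centre column, centre row, width, height] in pixels, round what is visible of it).
Readings, each from a call of its own:
- current_time(): time.
- current_joint_positions(): joint angles.
- current_qvel(): joint speeds.
- current_joint_torque(): joint torques, N m.
- current_position(): TCP position.
- current_ee_rot(): TCP orientation.
- current_force(): force on the tool from outside, world axes, zero at the start.
- current_moment(): the same for the moment, N m.
- current_width(): finger opening in m.
- current_grip_force(): force on a finger pad.
Only numpy, scipy, OpenCV 4.12 (cv2) and the standard library are available. Lean on these libraries where they do the work, as an engineer would, in place of code of your own. Each camera call takes 0.05 s, during which the arm holds its last target. There are 200 camera calls.

## Task

First clear the orange-capped bottle off the round mat and stand it in the green tray. Then lift the blue canister by its handle off the slanted stand and stand it upright in the middle of the round mat. Set both down gently without tipping them over, and leave the other things where they are.

Things in the scene. Friction and masses are not known exactly. Their poses are not given: they have to be found in the camera images.
- canister: blue plastic detergent canister with a small white cap (12 mm high) and a black handle on top: box 90 mm (its x) x 110 mm (its y) x 115 mm, 165 mm with handle; 0.5 to 0.75 kg. Origin: centre of the underside; z: underside to handle; x: away from the cap's side. At the start it sits in the stand, its top leaning 30 degrees from vertical towards the stand's -x; its y is level
- canister_grip (a point): centre of the canister's rigid handle bar, 155 mm above the centre of the underside along the canister's z. The bar runs along the canister's y, 104 mm long, 16 mm thick (canister x), 20 mm high (canister z), flat-sided; free gap of 30 mm beneath it to the canister's top, between end posts 80 mm apart
- stand: fixed steel stand, base 150 x 132 mm; its shelf slopes 30 degrees down towards its -x (roughly to the robot). Square to the shelf rise a front wall (46 mm, at -x) and a cheek at each y side (40 mm, 5 mm from the canister); open at +x and on top. The canister rests on the front wall and can be lifted straight up. Origin: centre of the base on the table, z up
- stand_seat (a point): middle of the stand's sloping shelf, 60 mm above the table, where the centre of the canister's underside sits
- mat: fixed round light grey rubber mat, 200 mm diameter, 4 mm thick, flat on the table. Origin: centre of its underside
- tray: fixed green plastic tray, 160 x 160 mm, rim 20 mm high, walls and floor 4 mm thick, empty. Origin: centre of its underside on the table
- bottle: white stain-remover bottle with yellow band and orange cap, 160 mm high, round body 64 mm diameter to 100 mm height, narrowing to the cap; about 0.25 kg. It stands on the round mat at the start. Origin: centre of the underside, z up
- bottle_cap (a point): middle of the bottle's cylindrical orange cap (40 mm diameter, 38 mm high, fixed to the bottle), 142 mm above the bottle's underside; top of the cap is at 160 mm
- iron: bystander: steam iron, 200 x 100 mm, 115 mm high, lying on its sole. Origin: centre of the underside
- carton: bystander: brown cardboard carton, 70 x 120 mm, 100 mm high. Origin: centre of the underside
- starch: bystander: red can with paper band, 54 mm diameter, 130 mm high. Origin: centre of the underside
- cup: bystander: yellow plastic measuring cup, 68 mm diameter, 60 mm high. Origin: centre of the underside
- brush: bystander: wooden lint brush lying down, 170 mm long; origin near its middle
- mug: bystander: white mug, 80 mm diameter, 90 mm high, handle on its +y side. Origin: centre of the underside

How it is judged:
On the way, in this order (a step that is already met when the one before it is completed fails the run):
1. the bottle stands upright in the tray, let go, while the canister is still on the stand (x of bottle in the frame of tray between -0.05 and 0.05 m and y of bottle in the frame of tray between -0.05 and 0.05 m and z of bottle in the frame of tray below 0.012 m and angle between bottle's own z axis and vertical below 0.1 rad and linear speed of bottle below 0.03 m/s and contact force between bottle and the fingers below 0.1 N and distance between canister and stand_seat below 0.03 m), for 0.2 s.
2. the canister has been lifted clear of the stand by the gripper (distance between canister and stand_seat above 0.08 m and height (world z) of canister above 0.1 m and contact force between canister and the fingers above 1 N and contact force between canister and stand below 0.1 N), for 0.1 s.
At the end, for the whole second after the job is handed in: The canister stands upright (within about 4.5 degrees) and at rest with its underside on the round mat, its centre within 40 mm of the mat's centre; the bottle stands upright (within about 6 degrees) and at rest on the floor of the green tray, within 50 mm of its middle along each side (horizontal distance between canister and mat below 0.04 m and z of canister in the frame of mat between 0 and 0.009 m and angle between canister's own z axis and vertical below 0.08 rad and linear speed of each of canister, bottle below 0.03 m/s and x of bottle in the frame of tray between -0.05 and 0.05 m and y of bottle in the frame of tray between -0.05 and 0.05 m and z of bottle in the frame of tray below 0.012 m and angle between bottle's own z axis and vertical below 0.1 rad); the robot touches nothing.
It fails at once if the canister is set down hard or dropped onto the mat (linear speed of canister above 0.45 m/s and height (world z) of canister below 0.035 m and horizontal distance between canister and mat below 0.12 m).
It fails at once if the bottle is set down hard or dropped into the tray (linear speed of bottle above 0.45 m/s and height (world z) of bottle below 0.03 m and horizontal distance between bottle and tray below 0.1 m).
It fails at once if the canister is tipped over (more than 57 degrees from upright) (angle between canister's own z axis and vertical above 1 rad).
It fails at once if the bottle is tipped over (more than 57 degrees from upright) (angle between bottle's own z axis and vertical above 1 rad).
It fails at once if one of the bystanders (iron, carton, starch can, cup, brush, mug) is shifted more than 30 mm (distance of any of iron, carton, starch, cup, brush, mug from where it was at the start of the episode above 0.03 m).
It also fails if it takes over 59 s, if anything falls off the work surface, if the arm or the gripper's body presses on something with over 40 N, if the wrist force passes 120 N, or if a joint passes its speed limit or range.

## Working session

There is one attempt and no reset: what is moved stays moved. The work goes in short steps, each a Python script; the robot and the scene stay as the last script left them, time stands still between calls to the robot, and variables do not carry over. Pictures are saved under pics/ and viewed, at most 10 in all, crops included, and the job is handed in when it is done.

```bash
mkdir -p pics; cat > h.py <<'E'
import numpy as np, cv2
from rig import *
def cam(n):
    c=camera_model(n); f=192/np.tan(np.radians(c["fovy"])/2)
    return c,f,np.array(c["origin"]),np.array(c["rotation"]).reshape(3,3)
def ray(n,uv,m=None):
    c,f,o,R=m or cam(n)
    d=(np.array(uv,float)-[c["cx"],c["cy"]])/f
    x=d.copy()
    for _ in range(20): x=d/(1+c["k1"]*(x@x))
    v=R@np.array([x[0],-x[1],-1]); return o,v/np.linalg.norm(v)
def onz(n,uv,z,m=None):
    o,v=ray(n,uv,m); return o+v*(z-o[2])/v[2]
def tri(rs):
    A=np.zeros((3,3));b=np.zeros(3)
    for o,v in rs:
        P=np.eye(3)-np.outer(v,v);A+=P;b+=P@o
    p=np.linalg.solve(A,b)
    return p,[np.linalg.norm((np.eye(3)-np.outer(v,v))@(p-o)) for o,v in rs]
def proj(n,p,m=None):
    c,f,o,R=m or cam(n)
    q=R.T@(np.array(p)-o); s=np.array([q[0],-q[1]])/-q[2]
    return f*s*(1+c["k1"]*(s@s))+[c["cx"],c["cy"]]
def save(n,name):
    im=get_image(n); cv2.imwrite("pics/"+name,im[:,:,::-1]); return im
E
python3 - <<'E'
from h import *
a=save("scene","a.png");b=save("top","b.png")
cv2.imwrite("pics/ab.png",cv2.resize(np.vstack([a,b])[:,:,::-1],None,fx=.78,fy=.78))
for n in("scene","top"):
    print(n,camera_model(n)["origin"])
    for q in("canister","canister_grip","stand","mat","tray","bottle","bottle_cap","iron","carton","starch","cup","brush","mug"):
        r=regions_of(n,q)
        print(q,[(round(x["score"],2),np.round(x["box"]).astype(int).tolist(),[round(float(t),3) for t in onz(n,x["box"][:2],0)[:2]]) for x in r[:2]])
print(current_time())
E
```

```text
scene [1.2235662 1.2542259 0.968226 ]Traceback (most recent call last):
  File "<stdin>", line 8, in <module>
  File "h.py", line 13, in onz
    o,v=ray(n,uv,m); return o+v*(z-o[2])/v[2]
        ~~~^^^^^^^^
  File "h.py", line 7, in ray
    c,f,o,R=m or cam(n)
                 ~~~^^^
  File "h.py", line 5, in cam
    return c,f,np.array(c["origin"]),np.array(c["rotation"]).reshape(3,3)
                                     ~~~~~~~~~~~~~~~~~~~~~~~~~~~~~~~^^^^^
ValueError: cannot reshape array of size 3 into shape (3,3)
```

View pics/ab.png

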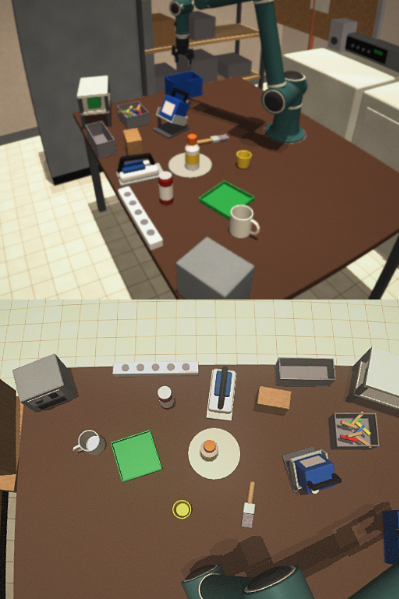

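Scene view (upper) and top view (lower): the bottle is on the mat near top-px (268,193), the tray near (175,200), and the canister in its stand near (405,220). The rotation comes as rpy, so I'll fix the helper.

```bash
sed -i 's/np.array(c\["rotation"\]).reshape(3,3)/Rot.from_euler("xyz",c["rotation"]).as_matrix()/; 1a from scipy.spatial.transform import Rotation as Rot' h.py
python3 - <<'E'
from h import *
S={}
for n in("scene","top"):
    get_image(n); print(n,camera_model(n))
    for q in("canister","canister_grip","stand","mat","tray","bottle","bottle_cap","iron","carton","starch","cup","brush","mug"):
        r=regions_of(n,q)
        if r: np.save(f"m_{n}_{q}.npy",r[0]["pixels"]); S[n,q]=np.array(r[0]["box"])
        print(q,[(round(x["score"],2),np.round(x["box"]).astype(int).tolist(),[round(float(t),3) for t in onz(n,x["box"][:2],0)[:2]]) for x in r[:2]])
for q in ("mat","tray","bottle_cap","bottle","canister"):
    if("scene",q)in S and("top",q)in S: print(q,tri([ray(n,S[n,q][:2]) for n in("scene","top")]))
a=cv2.imread("pics/a.png");b=cv2.imread("pics/b.png")
A=cv2.resize(a[75:185,90:290],(800,440)) ;B=cv2.resize(b[165:265,340:460],(480,400))
cv2.imwrite("pics/A.png",A)
print(current_time())
E
```

```text
scene {'fovy': 44.425573683395555, 'cx': 249.29142469057578, 'cy': 189.43808400979097, 'k1': -0.18248204558240894, 'origin': array([1.2235662, 1.2542259, 0.968226 ]), 'rotation': array([1.00709155e+00, 2.19952678e-03, 2.64499031e+00])}
canister [(0.97, [225, 134, 38, 41], [0.366, -0.579])]
canister_grip [(0.78, [227, 133, 39, 42], [0.348, -0.593])]
stand [(0.58, [220, 160, 44, 38], [0.492, -0.362])]
mat [(0.94, [246, 212, 54, 35], [0.581, 0.035]), (0.42, [171, 181, 25, 35], [0.74, -0.302])]
tray [(0.65, [293, 256, 72, 52], [0.563, 0.319])]
bottle [(0.58, [248, 194, 17, 48], [0.515, -0.065])]
bottle_cap [(0.63, [248, 196, 21, 49], [0.522, -0.057])]
iron [(0.72, [178, 218, 60, 42], [0.806, -0.049])]
carton [(0.95, [169, 182, 25, 38], [0.749, -0.297])]
starch [(0.95, [213, 243, 25, 42], [0.757, 0.139])]
cup [(0.87, [315, 202, 17, 23], [0.325, 0.101])]
brush [(0.59, [274, 176, 44, 10], [0.362, -0.134])]
mug [(0.8, [313, 280, 35, 46], [0.57, 0.442]), (0.35, [220, 156, 45, 42], [0.481, -0.392])]
top {'fovy': 42.85694603879348, 'cx': 253.50164406606146, 'cy': 186.28513896440086, 'k1': -0.16
[... 873 characters left out ...]
 [0.382, -0.104])]
mug [(0.91, [113, 183, 40, 35], [0.631, 0.512])]
mat (array([ 0.57829589,  0.02746011, -0.00491125]), [np.float64(0.0013930890075336511), np.float64(0.0013930890075335874)])
tray (array([ 0.53702597,  0.10243917, -0.13525323]), [np.float64(0.10527484690685748), np.float64(0.10527484690685751)])
bottle_cap (array([0.58166966, 0.04580912, 0.07810114]), [np.float64(0.0039703102087561585), np.float64(0.003970310208756095)])
bottle (array([0.57734669, 0.04039253, 0.08017607]), [np.float64(0.005200082235793924), np.float64(0.005200082235793938)])
canister (array([ 0.48662839, -0.3322946 ,  0.13289254]), [np.float64(0.0050343562325334355), np.float64(0.0050343562325332455)])
1.55
```

View pics/b.png

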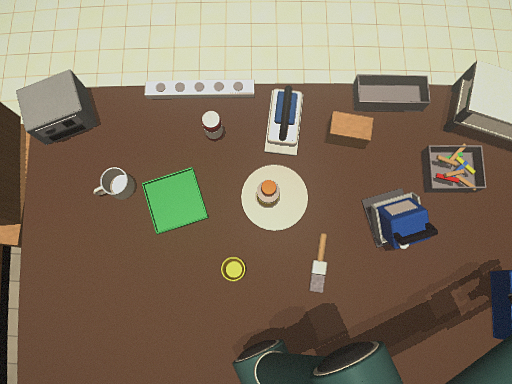

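The top view shows the bottle cap at (268,187), mat centre (275,197), tray (175,200), handle bar from (397,239) to (437,231), so the bar is yawed about 12°. Now I'll take wrist views, moving towards the stand and the bottle.

```bash
python3 - <<'E'
from h import *
import pickle
print(current_ee_rot(),current_position())
D=[]
def shot(name,p,yaw,qs):
    o=[np.pi,0,yaw]
    move_to(p,o); hold(.3)
    m=cam("wrist"); im=save("wrist",name+".png")
    R={}
    for q in qs:
        r=regions_of("wrist",q)
        if r: R[q]=r[0]; print(name,q,round(r[0]["score"],2),np.round(r[0]["box"],1),onz("wrist",r[0]["box"][:2],0,m).round(3))
    D.append((name,m,im,R))
y0=current_ee_rot()[2]
p=current_position(); line_to([p[0],p[1],.42])
shot("w1",[.36,-.42,.45],y0,["canister","stand"])
shot("w2",[.46,-.30,.45],y0,["canister","stand"])
shot("w3",[.50,-.03,.45],y0,["bottle","mat","tray"])
shot("w4",[.52,.14,.45],y0,["bottle","mat","tray"])
shot("w5",[.50,.30,.45],y0,["tray","bottle"])
pickle.dump(D,open("D.pkl","wb"))
print(D[0][1][2],D[0][1][0]["rotation"],current_time())
t=[d[2] for d in D]
cv2.imwrite("pics/w.png",cv2.resize(np.vstack([np.hstack(t[:2]),np.hstack(t[2:4])])[:,:,::-1],(800,600)))
E
```

```text
[3.14157993e+00 4.73490175e-06 4.60814285e-01] [ 0.30014049 -0.60459937  0.25328369]
w1 canister 0.78 [234.6  45.4 100.2  90.8] [ 0.487 -0.314  0.   ]
w1 stand 0.77 [245.8  40.5  96.3  80.9] [ 0.503 -0.328  0.   ]
w2 canister 0.76 [283.6 141.7  87.5 106.6] [ 0.476 -0.35   0.   ]
w2 stand 0.66 [286.4 105.9  94.7  88. ] [ 0.537 -0.324  0.   ]
w3 bottle 0.87 [239.1  74.5  44.3  44.5] [0.588 0.048 0.   ]
w3 mat 0.72 [250.5  79.2 108.3 113.4] [0.59  0.026 0.   ]
w3 tray 0.74 [91.8 33.4 99.3 62.6] [0.537 0.31  0.   ]
w4 bottle 0.91 [329.4 138.2  52.7  46.9] [0.582 0.014 0.   ]
w4 mat 0.91 [327.4 132.1 103.4 105.4] [0.59  0.024 0.   ]
w4 tray 0.93 [179.8  64.7  97.7 107.1] [0.577 0.32  0.   ]
w5 tray 0.62 [267.5  96.4 103.8 104.4] [0.578 0.315 0.   ]
w5 bottle 0.95 [418.4 170.2  80.7  50.5] [ 0.588 -0.018  0.   ]
[ 0.43290564 -0.38556881  0.56886563] [-3.22150941e-01 -1.28368636e-05 -1.11060338e+00] 9.0917
```

View pics/w.png

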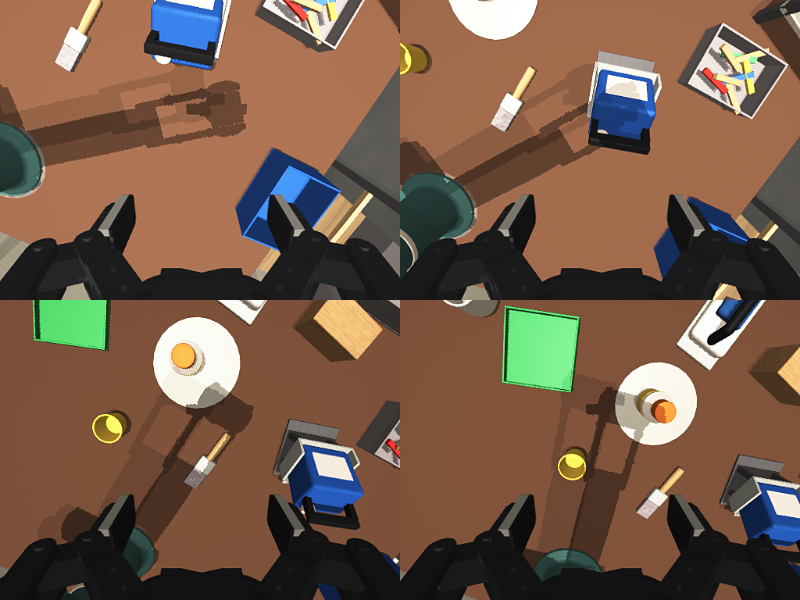

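Wrist views (half-scale, 2×2): the orange cap is at (182,355) and (663,411), the tray at (540,348), and the handle bar is visible at (180,50) and (620,140). I'll triangulate the cap, mat and tray, and fit the canister's handle model over all views.

```bash
cat > fit.py <<'E'
from h import *
import pickle
from scipy.optimize import minimize
D=pickle.load(open("D.pkl","rb")); V={d[0]:(d[1],d[2]) for d in D}
for n,f in(("scene","a"),("top","b")): V[n]=(cam(n),cv2.imread(f"pics/{f}.png")[:,:,::-1])
def hsv(im): return cv2.cvtColor(np.ascontiguousarray(im),cv2.COLOR_RGB2HSV)
def comp(mask,near,rad):
    n,l,st,c=cv2.connectedComponentsWithStats(mask.astype(np.uint8))
    ok=[i for i in range(1,n) if st[i,4]>15 and np.hypot(*(c[i]-near))<rad]
    return (l==max(ok,key=lambda i:st[i,4])) if ok else None
# cap
def cen(lo,hi,guess,views,rad):
    out=[]
    for n in views:
        m,im=V[n]; k=comp(cv2.inRange(hsv(im),lo,hi)>0,proj(n,guess,m),rad)
        if k is None: print("none",n);continue
        ys,xs=np.nonzero(k); c=cv2.minEnclosingCircle(np.c_[xs,ys].astype(np.float32))
        out.append((n,((xs.min()+xs.max())/2,(ys.min()+ys.max())/2),len(xs)))
    return out
for nm,lo,hi,g,vs in(("cap",(5,150,110),(17,255,255),(.58,.04,.15),("w3","w4","top","scene")),("tray",(50,120,60),(75,255,255),(.575,.32,.005),("w4","w5","top","scene"))):
    o=cen(lo,hi,g,vs,45); print(nm,o)
    p,e=tri([ray(n,c,V[n][0]) for n,c,_ in o]); print(p.round(4),np.round(e,4))
    if nm=="tray":
        for n,c,_ in o: print(n,onz(n,c,.012,V[n][0]).round(4))
        m,im=V["w5"]; k=cv2.inRange(hsv(im),lo,hi)
        q=cv2.boxPoints(cv2.minAreaRect(cv2.findNonZero(k))); w=np.array([onz("w5",x,.015,m)[:2] for x in q]); print(w.round(3).tolist(),w.mean(0))
o=[(d[0],d[3]["mat"]["box"][:2]) for d in D if "mat" in d[3]]
print("mat",tri([ray(n,c,V[n][0]) for n,c in o]),[onz(n,c,.004,V[n][0]).round(4) for n,c in o],onz("top",np.load("m_top_mat.npy").nonzero()[1].mean()*np.array([1,0])+np.array([0,1])*np.load("m_top_mat.npy").nonzero()[0].mean(),.004))
# canister
def box(x,y,z): return np.array([[a,b,c] for a in x for b in y for c in z])
BODY=[box((-.045,.045),(-.055,.055),(0,.115))]
HAN=[box((-.008,.008),(-.052,.052),(.145,.165)),box((-.008,.008),(-.052,-.04),(.115,.15)),box((-.008,.008),(.04,.052),(.115,.15))]
views=("w1","w2","w3","top","scene"); M={}
for n in views:
    m,im=V[n]; H=hsv(im); g=proj(n,(.46,-.35,.17),m)
    k1=np.zeros((384,512),bool); c=g.astype(int); k1[max(c[1]-80,0):c[1]+80,max(c[0]-80,0):c[0]+80]=1
    k1[280:]=k1[280:]&(n in("scene","top"))
    M[n]=(comp((im.max(2)<55)&k1,g,70),comp((cv2.inRange(H,(100,120,60),(125,255,255))>0)&k1,g,90))
def ren(n,B,T,t):
    k=np.zeros((384*4,512*4),np.uint8)
    for b in B:
        P=np.array([proj(n,T@x+t,V[n][0]) for x in b])
        cv2.fillConvexPoly(k,cv2.convexHull(((P+.5)*4-.5).astype(np.int32)),1)
    return cv2.resize(k*255,(512,384),interpolation=cv2.INTER_AREA)/255.
def iou(a,b): return np.minimum(a,b).sum()/np.maximum(a,b).sum()
def cost(p,full=False):
    T=Rot.from_euler("yz",[-p[4],p[3]]).as_matrix(); s=[]
    for n in views:
        h=ren(n,HAN,T,p[:3]); b=ren(n,BODY,T,p[:3])*(1-h)
        d,bl=M[n]; s.append((iou(h,d) if d is not None else 0, iou(b,bl) if bl is not None else 0))
    s=np.array(s); return s.round(2).tolist() if full else -(2*s[:,0]+s[:,1]).sum()
best=None
for y in(0,.2,.4):
    p0=np.array([.52,-.335,.06,y,np.pi/6])
    r=minimize(cost,p0,method="Nelder-Mead",options=dict(initial_simplex=np.vstack([p0]+[p0+e for e in np.diag([.02,.02,.015,.15,.06])]),maxfev=250,xatol=2e-4,fatol=1e-3))
    print(r.fun,r.x.round(4))
    if best is None or r.fun<best.fun: best=r
print(cost(best.x,True)); p=best.x
print("grip",p[:3]+Rot.from_euler("yz",[-p[4],p[3]]).as_matrix()@[0,0,.155])
E
python3 fit.py
```

```text
cap [('w3', (np.float64(234.5), np.float64(71.0)), 125), ('w4', (np.float64(339.0), np.float64(142.0)), 546), ('top', (np.float64(268.5), np.float64(187.0)), 166), ('scene', (np.float64(245.5), np.float64(178.0)), 173)]
[0.5859 0.0432 0.15  ] [0.0007 0.0016 0.0012 0.0019]
tray [('w4', (np.float64(180.0), np.float64(62.5)), 8447), ('w5', (np.float64(267.5), np.float64(94.0)), 5644), ('top', (np.float64(174.5), np.float64(200.5)), 2707), ('scene', (np.float64(290.0), np.float64(256.5)), 1770)]
[0.5784 0.3194 0.0048] [0.0023 0.0037 0.002  0.0039]
w4 [0.5808 0.3176 0.012 ]
w5 [0.5813 0.3173 0.012 ]
top [0.5751 0.3182 0.012 ]
scene [0.5797 0.3281 0.012 ]
[[0.473, 0.377], [0.628, 0.419], [0.679, 0.267], [0.526, 0.211]] [0.57619842 0.31857075]
mat (array([0.59004523, 0.02572287, 0.00758302]), [np.float64(0.0002919780061134382), np.float64(0.0002919780061134022)]) [array([0.5899, 0.0259, 0.004 ]), array([0.5903, 0.0247, 0.004 ])] [0.58168119 0.01926853 0.004     ]
-8.99787229735807 [ 0.5145 -0.3236  0.0546  0.2726  0.4711]
-8.966202404007173 [ 0.5176 -0.3226  0.0566  0.2774  0.4978]
-8.872188309569466 [ 0.5226 -0.3211  0.0577  0.2765  0.5417]
[[0.87, 0.74], [0.88, 0.73], [0.48, 0.67], [0.83, 0.51], [0.0, 0.22]]
grip [ 0.44675419 -0.34252616  0.19270138]
```

Cap is at (0.586, 0.043, ~0.15) with 1–2 mm residuals, and 0.146 was expected. The tray is at (0.579, 0.318). The handle is at about (0.446, -0.342, 0.193), against an expected height of 0.194, yaw ≈ 0.275. Now I'll move the bottle.

```bash
python3 - <<'E'
from h import *
o=[np.pi,0,.46]
move_gripper(.085)
move_to([.586,.043,.25],o)
print(line_to([.586,.043,.150],o,feed=.12,guard=6), current_position(),current_force())
move_gripper(0,40); print("w",current_width(),current_grip_force(),current_time())
line_to([.586,.043,.24],o,feed=.12); hold(.1)
print("w",current_width(),current_grip_force(),current_force())
line_to([.579,.318,.24],o,feed=.2)
line_to([.579,.318,.165],o,feed=.12)
g=line_to([.579,.318,.147],o,feed=.03,guard=4); print(g,current_position(),current_force())
save("top","c.png")
move_gripper(.07); hold(.2)
line_to([.579,.318,.26],o,feed=.15)
print(current_time())
a=save("scene","d.png");b=save("top","e.png")
cv2.imwrite("pics/de.png",np.hstack([cv2.resize(x[y:y+150,X:X+200],(400,300)) for x,y,X in((a,160,200),(b,130,100))])[:,:,::-1])
for n in("top","scene"):
  for q in("bottle","mat"):
    r=regions_of(n,q); print(n,q,[(round(x["score"],2),np.round(x["box"],1),onz(n,x["box"][:2],.004).round(3)) for x in r[:1]])
E
```

```text
False [0.58677187 0.0431069  0.15094249] [-0.03056925  0.34115551 -0.64726068]
w 0.03947535163934816 40.2844762802124 12.0583
w 0.03891835706089431 40.36223530769348 [-0.88318749  1.2884526  -2.62316371]
True [0.57879635 0.31867253 0.15052409] [-1.19321177  1.93227984  3.4518917 ]
17.4
top bottle [(0.72, array([173.2, 195.9,  24.7,  15.8]), array([0.59 , 0.324, 0.004]))]
top mat [(0.92, array([271.1, 197.8,  68.9,  68.5]), array([0.583, 0.031, 0.004]))]
scene bottle [(0.94, array([290.4, 238.8,  18.5,  54.8]), array([0.525, 0.245, 0.004]))]
scene mat [(0.73, array([289.9, 237.4,  21.7,  50.6]), array([0.522, 0.238, 0.004]))]
```

View pics/de.png

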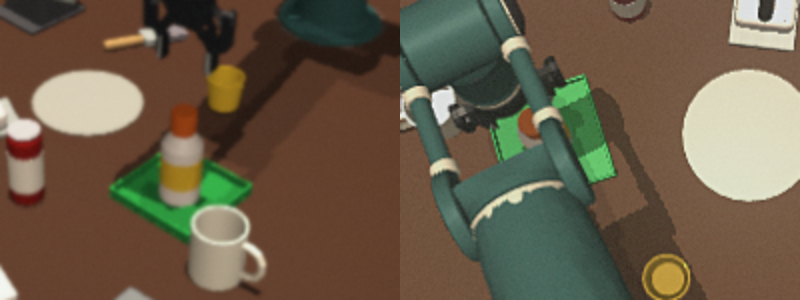

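The bottle is standing upright in the tray, released, and the mat is clear. Next is a tilted pre-grasp along the canister's axis, with a check picture.

```bash
cat > g.py <<'E'
from h import *
PSI=.275; G=np.array([.446,-.3425,.1935])
def ori(tilt,psi=PSI):
    T=Rot.from_euler("yz",[-tilt,psi]).as_matrix()
    return Rot.from_matrix(np.c_[T[:,1],T[:,0],-T[:,2]]).as_euler("xyz"),T[:,2]
def tcp(d,tilt=np.pi/6): # d: distance of grasp point behind bar centre
    o,cz=ori(tilt); return G+cz*(d+.003),o
E
python3 - <<'E'
from g import *
p,o=tcp(.13); print(p,o,solve_ik(p,o),solve_ik(*tcp(0)))
move_gripper(.085)
move_to([.5,.1,.38],[np.pi,0,.9]); move_to(p,o); hold(.3)
m=cam("wrist"); im=save("wrist","f.png").copy()
T=Rot.from_euler("yz",[-np.pi/6,PSI]).as_matrix()
for x in(-.008,.008):
    for y in(-.052,.052):
        u=proj("wrist",G+T@[x,y,.01],m); print(u.round(1)); cv2.circle(im,tuple(int(round(t)) for t in u),2,(255,0,255),-1)
cv2.imwrite("pics/f2.png",im[:,:,::-1])
for n in("top","scene"):
    M=cv2.inRange(cv2.cvtColor(get_image(n),cv2.COLOR_RGB2HSV),(15,0,150),(45,60,255))
    nn,l,st,c=cv2.connectedComponentsWithStats(M); i=l[tuple(proj(n,(.6,.03,.004)).astype(int)[::-1])]
    K=(l==i).astype(np.uint8); ct=max(cv2.findContours(K,0,1)[0],key=cv2.contourArea)
    e=cv2.fitEllipse(cv2.convexHull(ct)); print("mat",n,e,onz(n,e[0],.004))
print(current_time())
E
```

```text
[ 0.38199872 -0.36055787  0.30868138] [2.61799388 0.         1.84579633] [-1.11673881 -0.15380755  2.02155061  0.55023078  1.22541613 -1.56953203] [-0.9831158  -0.01394871  2.11095014  0.61632252  0.96676599 -1.59603182]
[248.2 246.2]
[247.3 131. ]
[265.7 246.2]
[267.1 131. ]
mat top ((274.1429138183594, 197.203369140625), (65.56446075439453, 66.57252502441406), 104.04886627197266) [0.58455554 0.02232499 0.004     ]
mat scene ((243.3862762451172, 211.01329040527344), (31.883769989013672, 54.93382263183594), 89.1736068725586) [0.58609686 0.02904263 0.004     ]
21.5167
```

View pics/f2.png

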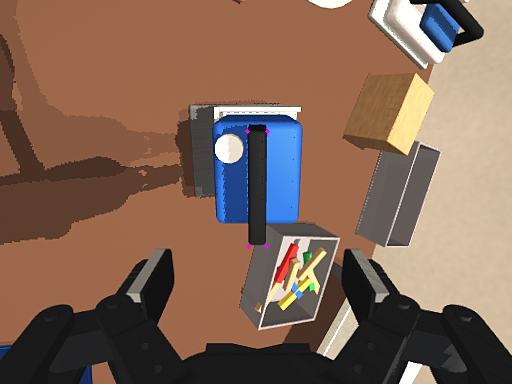

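The predicted bar corners (248–267, 131–246) fall on the bar; the extra dark at row 124 is the post's end face. The mat centre averages (0.5865, 0.026). Now I'll grasp and lift.

```bash
python3 - <<'E'
from g import *
p,o=tcp(.0)
print(line_to(p,o,feed=.08,guard=8),current_position()-p,current_force())
move_gripper(0,90); print("w",current_width(),current_grip_force(),current_force(),current_moment())
line_to([p[0],p[1],p[2]+.02],o,feed=.04); print(current_force(),current_width())
line_to([p[0],p[1],p[2]+.15],o,feed=.12); hold(.2)
print(current_position(),current_force(),current_moment(),current_width(),current_time())
a=save("scene","g.png");b=save("wrist","h.png")
cv2.imwrite("pics/gh.png",np.hstack([cv2.resize(a[60:210,140:340],(400,300)),cv2.resize(b,(400,300))])[:,:,::-1])
E
```

```text
False [ 7.00661018e-05 -3.83256152e-04  5.65064333e-04] [-1.00043015 -0.05808475  0.50893079]
w 0.014580452037373024 88.53516340255737 [-3.65679153 -0.98466083  2.47899574] [-0.06620637  0.53421703  0.12604619]
[-0.40373369  0.08460372 -7.6327205 ] 0.014482881816592366
[ 0.44433199 -0.34258652  0.34500463] [-0.04722039 -0.78085067 -7.92466887] [-0.3773918   1.08918915 -0.01914598] 0.014383939877701975 26.0167
```

View pics/gh.png

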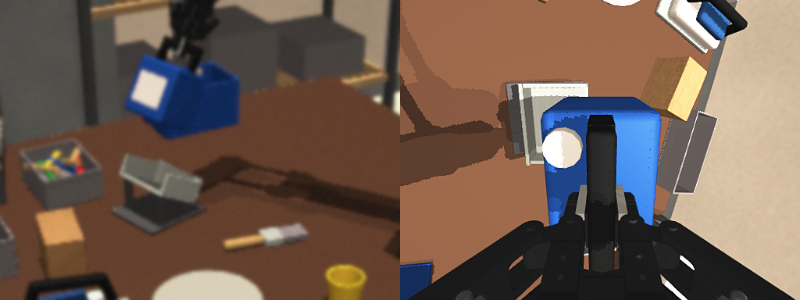

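The canister is clear of the stand and held tight (scene: canister hanging at (165,90), empty stand at (160,180)). I'll carry it upright to above the mat and check.

```bash
cat >> g.py <<'E'
MAT=np.array([.5865,.026])
E
python3 - <<'E'
from g import *
o,_=ori(0)
p=current_position()
line_to([.47,-.25,.36],o,feed=.09)
line_to([*MAT,.30],o,feed=.18)
line_to([*MAT,.20],o,feed=.12); hold(.3)
print(current_position(),current_ee_rot(),o,current_force(),current_moment(),current_width(),current_time())
m=cam("wrist")
a=save("scene","i.png");b=save("wrist","j.png").copy();t=save("top","k.png")
T=Rot.from_euler("z",PSI).as_matrix(); c=np.r_[MAT,.20-.158]
for P in [(x,y,.115) for x in(-.045,.045) for y in(-.055,.055)]+[(x,y,.165) for x in(-.008,.008) for y in(-.052,.052)]:
    cv2.circle(b,tuple(int(round(v)) for v in proj("wrist",c+T@P,m)),3,(255,0,255),-1)
for P in [(x,y,z) for x in(-.045,.045) for y in(-.055,.055) for z in(0,.115)]:
    cv2.circle(a,tuple(int(round(v)) for v in proj("scene",c+T@P)),1,(255,0,255),-1)
cv2.imwrite("pics/ij.png",np.hstack([cv2.resize(a[120:240,170:330],(400,300)),cv2.resize(b,(400,300))])[:,:,::-1])
E
```

```text
[0.58692562 0.02599977 0.200796  ] [3.14027978e+00 3.76100553e-04 1.84578277e+00] [3.14159265 0.         1.84579633] [ 0.36531135 -0.16225673 -6.71796955] [-0.03070803 -0.02123654 -0.01209025] 0.01478810198285475 30.4833
```

View pics/ij.png

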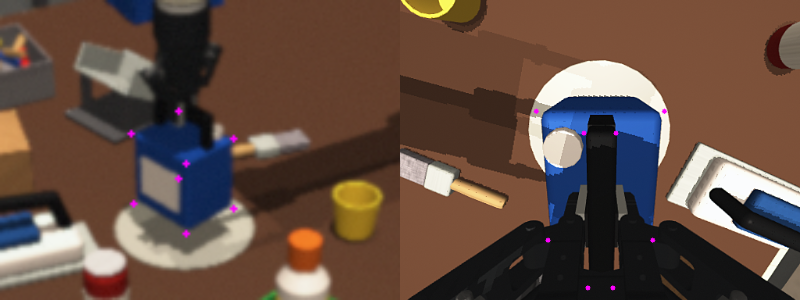

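The canister hangs upright (moments ≈ 0) over the mat, and the predicted corners match within a few mm. I'll lower it with the guard, release, and check.

```bash
python3 - <<'E'
from g import *
o,_=ori(0)
line_to([*MAT,.178],o,feed=.08)
g=line_to([*MAT,.145],o,feed=.02,guard=4); print(g,current_position(),current_force(),current_moment())
q=current_position()
if g:
    move_gripper(.085); hold(.3); print(current_force(),current_width())
    line_to(q+[0,0,.12],o,feed=.12); line_to([.42,-.2,.34],o,feed=.25); hold(.3)
print(current_time())
a=save("scene","l.png");t=save("top","m.png")
cv2.imwrite("pics/lm.png",np.hstack([cv2.resize(x,(400,300)) for x in(a[130:280,180:380],t[110:260,140:340])])[:,:,::-1])
for n in("top","scene"):
  r=regions_of(n,"canister")[0]
  print(n,r["box"],onz(n,r["box"][:2],.08 if n=="scene" else .115))
E
```

```text
True [0.58631663 0.02588333 0.16128268] [0.71134337 0.05716103 6.42730675] [ 0.09332455 -0.01156411  0.06895832]
[ 0.05477192 -0.59679611  0.26837947] 0.08485208333972694
35.7417
top [275.2, 192.9, 45.9, 42.5] [0.57727124 0.02367275 0.115     ]
scene [244.7, 194.4, 38.4, 54.9] [0.58521153 0.03861468 0.08      ]
```

View pics/lm.png

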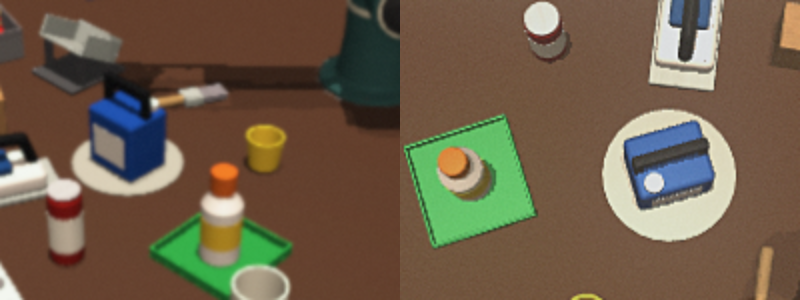

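The canister stands upright in the middle of the mat ((668,165) in the top crop). The bottle stands in the tray ((462,172)), and the robot is clear. I'll hand it in.

```bash
python3 -c "
from rig import *
print(sign_off(),current_time())"
```

```text
the job is handed in; nothing more can be done
the job is handed in; nothing more can be done
```

The job is handed in: in the last pictures the bottle stood upright in the green tray and the canister upright near the middle of the mat, with the arm clear of both; the sign-off gave no verdict.

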